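# Crate the glazed planter and put the lid on

## Task

In this pottery packing room, set the pastel pink, blue and straw-coloured planter gently down inside the open wooden crate, standing upright on its feet. Then close the crate with the loose wooden lid: fully home, lying flat on the rim and in line with the crate. Leave the plain white planter where it stands.

Things in the scene. Friction and masses are not known exactly. Their poses are not given: they have to be found in the camera images.
- pastel_planter: Glazed ceramic planter, pastel pink rim, blue middle with raised leaves, straw base: rectangular open trough 120 (its x) x 56 (its y) x 75 mm high on four small feet, walls 6 mm, 0.35 kg. Loose, upright on the table. Origin: centre of its underside, at the soles of the feet; z up. Take it from above across the 56 mm width, pads 10 to 35 mm below the rim.
- crate: Open wooden slatted crate, fixed to the table: outside 206 (its x) x 166 (its y) x 105 mm high, walls and floor 8 mm, inside 190 x 150 x 97 mm deep. Empty at the start. Origin: centre of its underside, on the table; z up. The planter fits with its long side along the crate's, with room for the fingers at both sides.
- lid: Loose wooden lid, 0.28 kg: board 206 (its x) x 166 (its y) x 8 mm; below it two battens 10 mm high, outline 164 x 124 mm; on top, central, a dark bar handle 100 (along x) x 22 x 32 mm high. Origin: centre, at the battens' underside, z up; board 10-18 mm, handle 18-50 mm above it. Closed, board on rim, battens inside with 13 mm play: origin 95 mm above the crate's. A half turn is the same.
- white_planter: A second planter of the same shape and size (120 x 56 x 75 mm), plain white without leaves. Not for this crate: leave it alone. Origin: centre of its underside.
Mind the look-alikes: they are no part of the job. Leave any purple look-alike of the pastel_planter alone.

How it is judged:
On the way, in this order (a step that is already met when the one before it is completed fails the run):
1. the pastel planter stands upright in the crate, let go, the lid not yet on (z of pastel_planter in the frame of crate between 0.003 and 0.013 m and horizontal distance between pastel_planter and crate below 0.07 m and angle between pastel_planter's own z axis and vertical below 0.12 rad and contact force between the fingers and pastel_planter below 0.2 N and horizontal distance between lid and crate above 0.1 m), for 0.2 s.
2. the lid lies closed on the crate (horizontal distance between lid and crate below 0.02 m and z of lid in the frame of crate between 0.09 and 0.099 m), for 0.2 s.
At the end, for the whole second after the job is handed in: Pastel planter upright (7 deg) on the floor of the crate, 5 mm in height; lid on the rim within 20 mm of centred, 4 mm of fully down, 3 deg of level, 11 deg of the crate's direction; both at rest; white planter within 30 mm of its start (all of step 2 and z of pastel_planter in the frame of crate between 0.003 and 0.013 m and horizontal distance between pastel_planter and crate below 0.07 m and angle between pastel_planter's own z axis and vertical below 0.12 rad and angle between lid's own z axis and vertical below 0.05 rad and angle between the x axis of lid and the x axis of crate, either way round below 0.2 rad and linear speed of each of lid, pastel_planter below 0.02 m/s and distance of white_planter from where it was at the start of the episode below 0.03 m); the robot touches nothing.
It fails at once if the white planter is moved by more than 30 mm (distance of white_planter from where it was at the start of the episode above 0.03 m).
It fails at once if the pastel planter is dropped or thrown into the crate (moves faster than 0.6 m/s in there) (linear speed of pastel_planter above 0.6 m/s and horizontal distance between pastel_planter and crate below 0.07 m and z of pastel_planter in the frame of crate below 0.09 m).
It also fails if it takes over 64 s, if anything falls off the work surface, if the arm or the gripper's body presses on something with over 40 N, if the wrist force passes 120 N, or if a joint passes its speed limit or range.

## Robot

A 6-joint arm with a two-finger parallel gripper is mounted at the origin on the work surface. World frame = base frame: x ahead of the robot, y to its left, z up, the work surface at z = 0. Lengths are in m, angles in rad, forces in N, time in s.
With the tool pointing down it reaches from about 0.375 to 0.9 m from the base axis. Payload 3.1 kg.
Tool frame: the origin (TCP) lies at the very end of the fingers, on their centre line; the grasp point (between the pads) lies 19 mm behind it (grip_depth is the distance from the TCP to the grasp point, in m); z points along the fingers, y is the line along which they close (so a half turn about z gives the same grasp; the last joint's range is limited). The gripper opens to 85 mm and grips with 20 to 120 N. Pads are 22 mm wide; open, the fingers measure 114 mm over their backs; the gripper's body (76 mm by 85 mm) begins 54 mm behind the grasp point. The pads swing forward as they close: fully open they stand 13 mm farther back than shut.
Start: joints at [-1.401, 0.527, 1.433, -0, 1.181, -0.178], TCP at [0.213, -0.588, 0.231] pointing down, gripper open.
Joint ranges: [-3.08, 3.08], [-0.75, 2.2], [0.22, 2.44], [-1.43, 4.57], [0, 2.65], [-2.85, 2.85]. Speed limits (rad/s): [2.79, 2.79, 3.14, 3.14, 3.14, 3.14].

## Interface

Orientations are given as a unit quaternion [x, y, z, w].
In Python, from station import * gives the robot as it stands.
- The arm moves only by the tool apply_moves, never from a script. Its argument "plan" is a list of rows, each a list of 7 numbers: the shift along the tool's x, y, z in m, then the turn, a rotation vector about the tool's x, y, z in rad, then the gripper command: -1 is fully open, 1 is shut, values between are in proportion. In form: [[dx, dy, dz, wx, wy, wz, jaw], ...]. A call has 1 to 8 rows; each row shifts and turns the commanded pose from where the row before left it, along the tool's axes as they then stand; what a row does not reach is not made up. A row lasts 1/8 s, in which the tool goes at most 62.5 mm and 10.7 degrees, less where a joint would pass 70% of its speed; a pose out of reach is approached as far as the arm can. A call is refused whole if a number of a shift passes 0.0625 or a number of a turn 0.188, either way. A call with a gripper value outside its range is refused whole. The fingers move at their own pace and stop on an object; "force" is the grip in N (left out, the last holds). Time passes only in rows, so rows that do not move let the fingers close. It gives the time, the measured TCP pose, the force, the opening and the grip force at its end, in the units of the state.
- sense(): the state, without advancing time (a new reading comes with each control period).
- snapshot(name): name is "scene" or "top" or "wrist"; returns the picture (400x640x3 uint8, red, green, blue); there is no depth.
- calibration(name): a dict with "camera_matrix" (3x3 intrinsics, pixels), "R" (3x3) and "t" (3): a world point X has camera coordinates R X + t; the wrist camera has in their place "mount" (4x4, takes a point from camera to tool coordinates, whose origin is the TCP and whose axes are the flange's). Camera axes: x right, y down, z forward; pixel columns grow to the right and rows downward; lengths in m; the calibration is good to about 2 mm. A picture is of the moment at which its call begins: read the wrist's pose just before it. calibration takes no time and is no camera call.
- sign_off(): hands the job in; it is judged then, once.
The state is a dict: "t": time; "q": joint angles; "qd": joint speeds; "tau": joint torques, N m; "tcp_pos": TCP position; "tool_rot": TCP orientation; "force": force on the tool from outside, world axes, zero at the start; "ft_torque": the same for the moment, N m; "finger_gap": opening from 0.0 (shut) to 1.0 (fully open); "gripper_force": force on a finger pad.
Only numpy, scipy, OpenCV 4.12 (cv2) and the standard library are available. Lean on these libraries where they do the work, as an engineer would, in place of code of your own. Each camera call takes 0.05 s, during which the arm holds its last target. There are 200 camera calls.

## Working session

There is one attempt and no reset: what is moved stays moved. The work goes in short steps, Python scripts to look and compute and a tool call to move; the robot and the scene stay as the last step left them, time stands still between calls to the robot, and variables do not carry over. Pictures are saved under pics/ and viewed, at most 10 in all, crops included, and the job is handed in when it is done.

Besides the shell and the picture viewer there is one more tool, called after "Emit:" as name(argument=value, ...), one argument or row to a line, values as JSON. apply_moves: Moves the arm, as the interface text tells. Its arguments: {"type":"object","properties":{"plan":{"type":"array"},"force":{"type":"number"}},"required":["plan"]}

```bash
mkdir -p pics; python3 - <<'E'
from station import *
import cv2,numpy as np
s=sense();print(s['t'],s['tcp_pos'],s['tool_rot'])
for n in("top","scene"):
    im=snapshot(n);cv2.imwrite(f"pics/{n}0.png",im[:,:,::-1])
    c=calibration(n);print(n,np.round(c['camera_matrix'],1).tolist(),np.round(c['R'],3).tolist(),np.round(c['t'],3))
print(calibration('wrist'))
E
```

```text
0.0 [ 0.21292612 -0.58687084  0.23034301] [ 9.84915162e-01  1.73034664e-01  1.65534119e-05 -1.06224133e-03]
top [[361.0, 0.0, 319.7], [0.0, 361.0, 204.4], [0.0, 0.0, 1.0]] [[0.028, -0.999, 0.036], [-0.998, -0.031, -0.061], [0.062, -0.034, -0.997]] [-0.034  0.469  0.774]
scene [[457.9, 0.0, 322.4], [0.0, 457.9, 199.9], [0.0, 0.0, 1.0]] [[0.874, 0.486, -0.02], [0.271, -0.52, -0.81], [-0.404, 0.703, -0.586]] [-0.394 -0.088  1.221]
{'camera_matrix': array([[358.34724244,   0.        , 326.36593762],
       [  0.        , 358.34724244, 204.20295334],
       [  0.        ,   0.        ,   1.        ]]), 'mount': array([[ 4.21114128e-04, -9.51561243e-01, -3.07458978e-01,
         7.93890681e-02],
       [ 9.99999904e-01,  3.63937524e-04,  2.43301548e-04,
         3.07293962e-04],
       [-1.19620465e-04, -3.07459051e-01,  9.51561305e-01,
        -1.40170551e-01],
       [ 0.00000000e+00,  0.00000000e+00,  0.00000000e+00,
         1.00000000e+00]])}
```

View pics/top0.png

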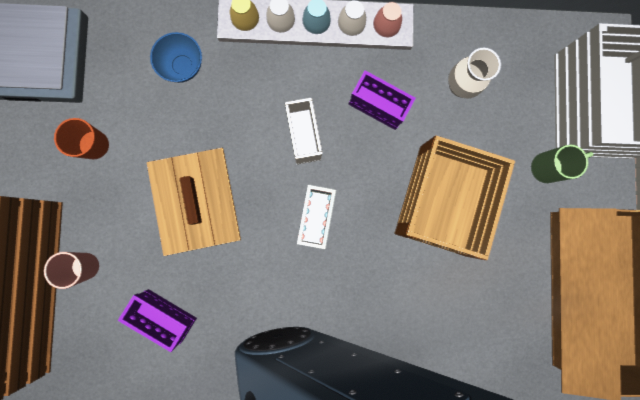

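View pics/scene0.png

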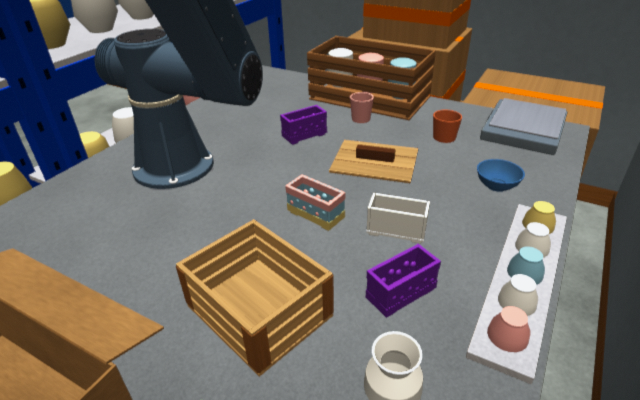

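The top view shows the pastel planter at about (317,216), the white one at (304,129), the crate at (458,195), the lid at (193,202), and purple look-alikes at (382,99) and (158,320). I'll enlarge it to read the corners.

```bash
python3 - <<'E'
import cv2
im=cv2.imread("pics/top0.png")
a=cv2.resize(im[125:265,280:520],None,fx=3.3,fy=3.3,interpolation=cv2.INTER_CUBIC)
cv2.imwrite("pics/crop1.png",a)
E
```

```text
(no output)
```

View pics/crop1.png

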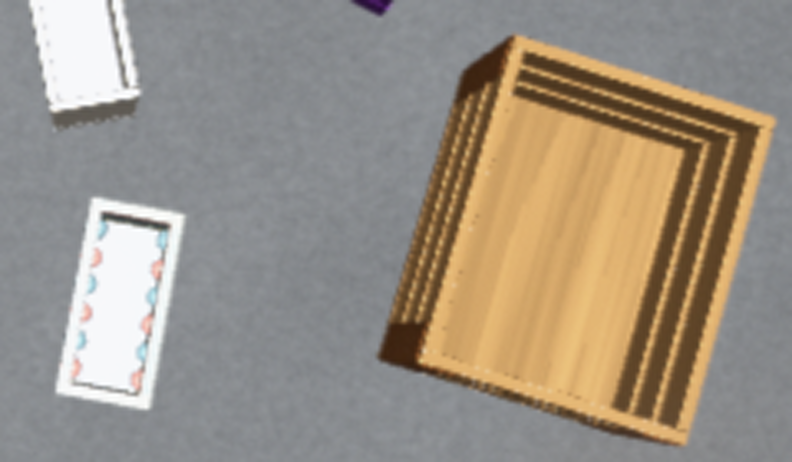

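Crop: the crate's rim corners are at (515,37), (776,120), (687,444), (420,365), and the pastel rim's at (93,198), (185,213), (150,409), (56,393).

```bash
cat > h.py <<'E'
from station import *
import cv2,numpy as np
from scipy.spatial.transform import Rotation as Rn
from scipy.optimize import least_squares
def cam(name):
    c=calibration(name)
    if name!='wrist': return c['camera_matrix'],np.array(c['R']),np.array(c['t'])
    s=sense();T=np.eye(4);T[:3,:3]=Rn.from_quat(s['tool_rot']).as_matrix();T[:3,3]=s['tcp_pos']
    M=np.linalg.inv(T@c['mount']);return c['camera_matrix'],M[:3,:3],M[:3,3]
def fit(px,L,W,z,C,order=None):
    """rectangle pose x,y,yaw from 4 corners, consecutive, first edge short"""
    K,R,t=C;px=np.array(px,float)
    H=K@np.c_[R[:,:2],R[:,2]*z+t]
    w=cv2.perspectiveTransform(px[None],np.linalg.inv(H))[0]
    d=(w[2]-w[1])+(w[3]-w[0]);yaw=np.arctan2(d[1],d[0])
    e=[np.linalg.norm(w[i]-w[i-1]) for i in range(4)]
    yaw=(yaw+np.pi/2)%np.pi-np.pi/2
    return np.round([*w.mean(0),yaw],4),np.round(e,3)
def tool():
    s=sense();r=Rn.from_quat(s['tool_rot']);m=r.as_matrix()
    return s['tcp_pos'],m,np.arctan2(m[1,0],m[0,0])
def go(x,y,z,yaw):
    """shift in tool axes and yaw turn about tool z to reach a tool-down pose (tool x at yaw)"""
    p,m,y0=tool();d=m.T@(np.array([x,y,z])-p)
    best=min(((yaw-y0+k*np.pi+np.pi/2)%(2*np.pi)-np.pi for k in(0.5,1.5)),key=abs)
    print('tcp',np.round(p,4),'yaw',round(y0,3),'tilt',np.round(m[:,2],3),'shift',np.round(d,4),'turn z',round(-best,3))
E
python3 - <<'E'
from h import *
C=cam('top')
f=lambda l:[(x/3.3+280-.35,y/3.3+125-.35) for x,y in l]
print('crate',fit(f([(776,120),(515,37),(420,365),(687,444)]),.206,.166,.105,C))
pp=fit(f([(93,198),(185,213),(150,409),(56,393)]),.12,.056,.075,C);print('pastel',pp)
print('white',fit([(285,99),(311,98),(321,157),(294,161)],.12,.056,.075,C))
print('lid',fit([(148,161),(224,149),(240,240),(164,255)],.206,.166,.018,C))
go(*pp[0][:2],.2,pp[0][2])
E
```

```text
crate (array([ 0.4862, -0.2953, -0.2718]), array([0.203, 0.166, 0.205, 0.165]))
pastel (array([ 0.4413, -0.012 , -0.1531]), array([0.121, 0.057, 0.122, 0.058]))
white (array([0.6195, 0.021 , 0.185 ]), array([0.129, 0.053, 0.124, 0.055]))
lid (array([0.4685, 0.2503, 0.2181]), array([0.205, 0.164, 0.201, 0.163]))
tcp [ 0.2129 -0.5869  0.2304] yaw 0.348 tilt [-0.     0.002 -1.   ] shift [ 0.4106 -0.4626  0.0315] turn z 0.501
```

Emit:
apply_moves(
  plan=[
    [0.04,-0.045,0,0,0,0,-1],
    [0.04,-0.045,0,0,0,0,-1],
    [0.04,-0.045,0,0,0,0,-1],
    [0.04,-0.045,0,0,0,0,-1],
    [0.04,-0.045,0,0,0,0,-1],
    [0.04,-0.045,0,0,0,0,-1],
    [0.04,-0.045,0,0,0,0,-1],
    [0.04,-0.045,0,0,0,0,-1],
  ],
  force=40,
)

```text
t: 1.1
tcp_pos: [0.3916, -0.1382, 0.2313]
tool_rot: [0.985, 0.173, 0.0, 0.0]
force: [1.6, -0.4, 0.1]
finger_gap: 1.001
gripper_force: 0.0
```

Emit:
apply_moves(
  plan=[
    [0.04,-0.045,0,0,0,0,-1],
    [0.04,-0.045,0,0,0,0,-1],
    [0.01,-0.012,0,0,0,0,-1],
    [0,0,0,0,0,0.167,-1],
    [0,0,0,0,0,0.167,-1],
    [0,0,0,0,0,0.167,-1],
    [0,0,0,0,0,0,-1],
    [0,0,0,0,0,0,-1],
  ],
)

```text
t: 2.1
tcp_pos: [0.4409, -0.014, 0.2312]
tool_rot: [0.997, -0.076, -0.0, 0.0]
force: [0.2, 0.4, 0.4]
finger_gap: 0.999
gripper_force: 0.0
```

```bash
python3 - <<'E'
from h import *
C=cam('wrist');im=snapshot('wrist');cv2.imwrite("pics/w1.png",im[:,:,::-1]);np.savez('c1.npz',*C)
print(sense()['t']);go(.4413,-.012,.2,-.153)
E
```

```text
2.15
tcp [ 0.4409 -0.0139  0.2312] yaw -0.152 tilt [-0. -0. -1.] shift [ 0.0001 -0.0019  0.0312] turn z 0.001
```

View pics/w1.png

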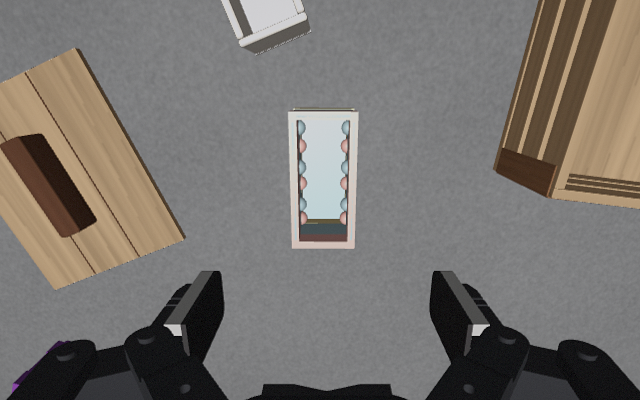

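The planter is centred ahead of the jaws. Its rim corners are at (289,112), (358,112), (355,248), (292,248).

```bash
python3 - <<'E'
from h import *
C=list(np.load('c1.npz').values())
f=fit([(289,112),(358,112),(355,248),(292,248)],0,0,.075,C);print(f)
go(*f[0][:2],.035,f[0][2])
E
```

```text
(array([ 0.4429, -0.0119, -0.1537]), array([0.119, 0.055, 0.119, 0.057]))
tcp [ 0.4409 -0.0139  0.2312] yaw -0.152 tilt [-0. -0. -1.] shift [ 0.0017 -0.0023  0.1962] turn z 0.002
```

Emit:
apply_moves(
  plan=[
    [0.002,-0.002,0.033,0,0,0,-1],
    [0,0,0.033,0,0,0,-1],
    [0,0,0.033,0,0,0,-1],
    [0,0,0.033,0,0,0,-1],
    [0,0,0.033,0,0,0,-1],
    [0,0,0.033,0,0,0,-1],
    [0,0,0,0,0,0,-1],
    [0,0,0,0,0,0,1],
  ],
  force=40,
)

```text
t: 3.15
tcp_pos: [0.4438, -0.012, 0.0339]
tool_rot: [0.997, -0.076, 0.0, 0.0]
force: [0.7, -0.3, -0.1]
finger_gap: 0.82
gripper_force: 0.0
```

Emit:
apply_moves(
  plan=[
    [0,0,0,0,0,0,1],
    [0,0,0,0,0,0,1],
    [0,0,0,0,0,0,1],
    [0,0,0,0,0,0,1],
    [0,0,0,0,0,0,1],
    [0,0,0,0,0,0,1],
  ],
)

```text
t: 3.9
tcp_pos: [0.4442, -0.012, 0.0346]
tool_rot: [0.997, -0.076, 0.001, 0.0]
force: [0.1, 0.9, 7.1]
finger_gap: 0.65
gripper_force: 43.8
```

Emit:
apply_moves(
  plan=[
    [0,0,-0.015,0,0,0,1],
    [0,0,-0.03,0,0,0,1],
    [0,0,-0.03,0,0,0,1],
    [0,0,-0.03,0,0,0,1],
    [0,0,-0.03,0,0,0,1],
    [0,0,-0.03,0,0,0,1],
    [0,0,-0.01,0,0,0,1],
    [0,0,0,0,0,0,1],
  ],
)

```text
t: 4.9
tcp_pos: [0.4431, -0.0117, 0.2084]
tool_rot: [0.997, -0.076, 0.0, 0.0]
force: [-0.4, -0.2, -3.3]
finger_gap: 0.652
gripper_force: 44.3
```

Emit:
apply_moves(
  plan=[
    [0.005,0.016,0,0,0,0,1],
    [0.0105,0.034,0,0,0,0,1],
    [0.0105,0.034,0,0,0,0,1],
    [0.0105,0.034,0,0,0,0,1],
    [0.0105,0.034,0,0,0,0,1],
    [0.0105,0.034,0,0,0,0,1],
    [0.0105,0.034,0,0,0,0,1],
    [0.0105,0.034,0,0,0,0,1],
  ],
)

```text
t: 5.9
tcp_pos: [0.4812, -0.2768, 0.2063]
tool_rot: [0.997, -0.077, -0.001, -0.001]
force: [0.9, -0.5, -3.7]
finger_gap: 0.654
gripper_force: 44.1
```

Emit:
apply_moves(
  plan=[
    [0.006,0.019,0,0,0,0,1],
    [0,0,0,0,0,0.06,1],
    [0,0,0,0,0,0.06,1],
    [0,0,0,0,0,0,1],
    [0,0,0,0,0,0,1],
  ],
)

```text
t: 6.52
tcp_pos: [0.4849, -0.2942, 0.2078]
tool_rot: [0.991, -0.136, -0.001, -0.0]
force: [-0.3, -0.5, -3.4]
finger_gap: 0.653
gripper_force: 44.2
```

```bash
python3 - <<'E'
from h import *
C=cam('wrist');im=snapshot('wrist');cv2.imwrite("pics/w2.png",im[:,:,::-1]);np.savez('c2.npz',*C)
s=sense();print(s['t'],s['finger_gap'],s['force']);go(.4862,-.2953,.05,-.272)
K,R,t=C
w=[[sx*.103,sy*.083] for sx,sy in((1,1),(1,-1),(-1,-1),(-1,1))]
m=np.array([[np.cos(.272),np.sin(.272)],[-np.sin(.272),np.cos(.272)]])
P=np.c_[np.array(w)@m.T+[.4862,-.2953],np.full(4,.105)]
print(cv2.projectPoints(P,cv2.Rodrigues(R)[0],t,K,None)[0].round().tolist())
E
```

```text
6.575 0.6466698966699045 [ 0.1854882   0.01146611 -3.08417392]
tcp [ 0.4849 -0.2943  0.2079] yaw -0.272 tilt [-0.001  0.001 -1.   ] shift [0.0016 0.0007 0.1579] turn z -0.0
[[[194.0, 46.0]], [[461.0, 46.0]], [[431.0, 326.0]], [[224.0, 326.0]]]
```

View pics/w2.png

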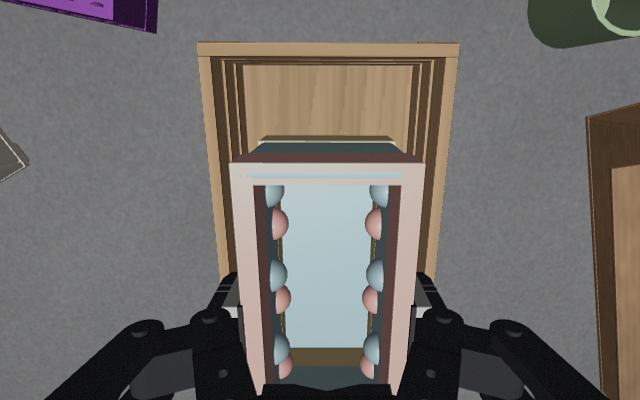

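The planter is held upright above the crate. The far rim is at (199,42)–(459,42), within 5 px of the prediction, so I'll lower it.

Emit:
apply_moves(
  plan=[
    [0.003,0.001,0.02,0,0,0,1],
    [0,0,0.025,0,0,0,1],
    [0,0,0.025,0,0,0,1],
    [0,0,0.025,0,0,0,1],
    [0,0,0.025,0,0,0,1],
    [0,0,0.02,0,0,0,1],
    [0,0,0.012,0,0,0,1],
    [0,0,0,0,0,0,1],
  ],
)

```text
t: 7.58
tcp_pos: [0.4875, -0.2959, 0.0556]
tool_rot: [0.991, -0.136, -0.001, -0.0]
force: [-0.4, 0.3, -3.9]
finger_gap: 0.65
gripper_force: 44.1
```

Emit:
apply_moves(
  plan=[
    [0,0,0.004,0,0,0,1],
    [0,0,0.003,0,0,0,1],
    [0,0,0.003,0,0,0,1],
    [0,0,0,0,0,0,1],
  ],
)

```text
t: 8.07
tcp_pos: [0.4877, -0.2962, 0.0463]
tool_rot: [0.991, -0.136, -0.0, -0.0]
force: [0.6, -0.0, -3.7]
finger_gap: 0.652
gripper_force: 44.1
```

Emit:
apply_moves(
  plan=[
    [0,0,0.002,0,0,0,1],
    [0,0,0.0015,0,0,0,1],
    [0,0,0,0,0,0,1],
  ],
)

```text
t: 8.45
tcp_pos: [0.4878, -0.2963, 0.0429]
tool_rot: [0.991, -0.136, 0.0, 0.0]
force: [0.3, -0.3, -3.0]
finger_gap: 0.653
gripper_force: 44.2
```

Emit:
apply_moves(
  plan=[
    [0,0,0.001,0,0,0,1],
    [0,0,0.001,0,0,0,1],
    [0,0,0,0,0,0,1],
  ],
)

```text
t: 8.82
tcp_pos: [0.4877, -0.2962, 0.0427]
tool_rot: [0.991, -0.136, 0.0, 0.0]
force: [-2.9, 2.3, 9.6]
finger_gap: 0.649
gripper_force: 45.6
```

Emit:
apply_moves(
  plan=[
    [0,0,0,0,0,0,-0.4],
    [0,0,0,0,0,0,-0.6],
    [0,0,0,0,0,0,-1],
    [0,0,0,0,0,0,-1],
    [0,0,0,0,0,0,-1],
  ],
)

```text
t: 9.45
tcp_pos: [0.4876, -0.2956, 0.0405]
tool_rot: [0.991, -0.136, -0.0, -0.001]
force: [1.8, 3.5, -0.0]
finger_gap: 0.999
gripper_force: 0.0
```

Emit:
apply_moves(
  plan=[
    [0,0,-0.01,0,0,0,-1],
    [0,0,-0.02,0,0,0,-1],
    [0,0,-0.03,0,0,0,-1],
    [0,0,-0.03,0,0,0,-1],
    [0,0,-0.03,0,0,0,-1],
    [0,0,-0.04,0,0,0,-1],
    [0,0,-0.03,0,0,0,-1],
    [0,0,0,0,0,0,-1],
  ],
)

```text
t: 10.45
tcp_pos: [0.4892, -0.298, 0.2343]
tool_rot: [0.991, -0.136, 0.003, 0.003]
force: [-0.4, -0.4, -1.1]
finger_gap: 1.001
gripper_force: 0.0
```

```bash
python3 - <<'E'
from h import *
im=snapshot('wrist');cv2.imwrite("pics/w3.png",im[:,:,::-1])
go(.4685,.2503,.23,.218)
E
```

```text
tcp [ 0.4881 -0.297   0.2323] yaw -0.273 tilt [ 0.002 -0.003 -1.   ] shift [-0.1667 -0.5217  0.0007] turn z -0.491
```

View pics/w3.png

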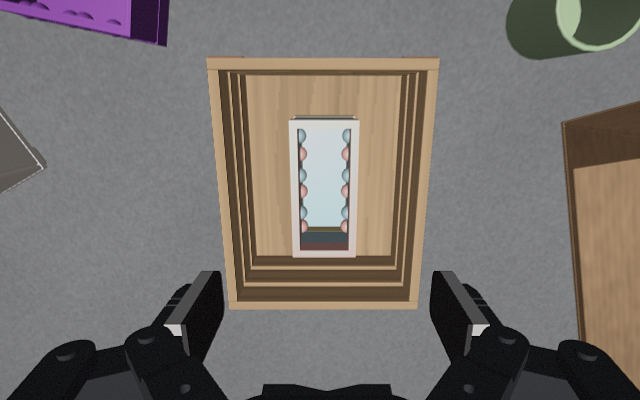

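The planter stands upright and centred in the crate. The rim corners are at (208,58), (439,58), (418,308), (229,308).

```bash
python3 - <<'E'
from h import *
print(fit([(208,58),(439,58),(418,308),(229,308)],0,0,.105,cam('wrist')))
E
```

```text
(array([ 0.4883, -0.295 , -0.2754]), array([0.201, 0.16 , 0.201, 0.163]))
```

Emit:
apply_moves(
  plan=[
    [-0.006,-0.019,0,0,0,0,-1],
    [-0.012,-0.0375,0,0,0,0,-1],
    [-0.012,-0.0375,0,0,0,0,-1],
    [-0.012,-0.0375,0,0,0,0,-1],
    [-0.012,-0.0375,0,0,0,0,-1],
    [-0.012,-0.0375,0,0,0,0,-1],
    [-0.012,-0.0375,0,0,0,0,-1],
    [-0.012,-0.0375,0,0,0,0,-1],
  ],
)

```text
t: 11.5
tcp_pos: [0.475, 0.0016, 0.2293]
tool_rot: [0.991, -0.136, -0.002, -0.0]
force: [0.1, 0.6, -0.2]
finger_gap: 0.995
gripper_force: 0.0
```

Emit:
apply_moves(
  plan=[
    [-0.012,-0.0375,0,0,0,0,-1],
    [-0.012,-0.0375,0,0,0,0,-1],
    [-0.012,-0.0375,0,0,0,0,-1],
    [-0.012,-0.0375,0,0,0,0,-1],
    [-0.012,-0.0375,0,0,0,0,-1],
    [-0.012,-0.0375,0,0,0,0,-1],
    [-0.006,-0.018,0,0,0,0,-1],
    [0,0,0,0,0,-0.164,-1],
  ],
)

```text
t: 12.5
tcp_pos: [0.466, 0.2552, 0.2297]
tool_rot: [0.999, -0.051, -0.001, 0.001]
force: [-0.1, -0.9, -0.2]
finger_gap: 0.997
gripper_force: 0.0
```

Emit:
apply_moves(
  plan=[
    [0,0,0,0,0,-0.164,-1],
    [0,0,0,0,0,-0.163,-1],
    [0,0,0,0,0,0,-1],
    [0,0,0,0,0,0,-1],
  ],
)

```text
t: 13.0
tcp_pos: [0.467, 0.2538, 0.2304]
tool_rot: [0.994, 0.107, -0.001, 0.0]
force: [-1.0, 0.2, -0.4]
finger_gap: 1.003
gripper_force: 0.0
```

```bash
python3 - <<'E'
from h import *
C=cam('wrist');im=snapshot('wrist');cv2.imwrite("pics/w4.png",im[:,:,::-1]);np.savez('c4.npz',*C)
go(.4685,.2503,.035,.218)
E
```

```text
tcp [0.4672 0.2539 0.2305] yaw 0.216 tilt [-0.001 -0.    -1.   ] shift [0.0007 0.0037 0.1955] turn z -0.002
```

View pics/w4.png

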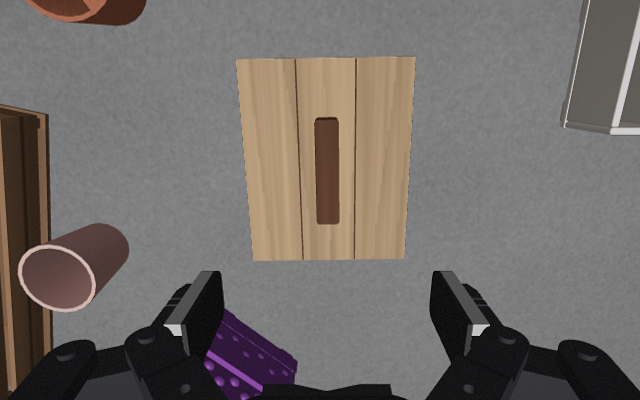

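The lid is below the gripper. Board corners are at (236,60), (415,57), (404,259), (254,261), and the handle top is at (315,118)–(339,224).

```bash
python3 - <<'E'
from h import *
C=list(np.load('c4.npz').values())
f=fit([(236,60),(415,57),(404,259),(254,261)],0,0,.018,C);print(f)
h=fit([(315,118),(338,118),(339,224),(317,224)],0,0,.05,C);print(h)
go(*f[0][:2],.025,f[0][2])
E
```

```text
(array([0.4705, 0.2532, 0.2337]), array([0.204, 0.164, 0.204, 0.163]))
(array([0.4723, 0.2537, 0.2303]), array([0.099, 0.02 , 0.099, 0.021]))
tcp [0.4672 0.2539 0.2305] yaw 0.216 tilt [-0.001 -0.    -1.   ] shift [0.0033 0.0013 0.2055] turn z -0.018
```

Emit:
apply_moves(
  plan=[
    [0.004,0.001,0.03,0,0,-0.016,-1],
    [0,0,0.035,0,0,0,-1],
    [0,0,0.035,0,0,0,-1],
    [0,0,0.035,0,0,0,-1],
    [0,0,0.035,0,0,0,-1],
    [0,0,0.025,0,0,0,-1],
    [0,0,0.011,0,0,0,-1],
    [0,0,0,0,0,0,-1],
  ],
)

```text
t: 14.05
tcp_pos: [0.4715, 0.2539, 0.0244]
tool_rot: [0.993, 0.116, -0.001, 0.0]
force: [0.4, 0.1, 0.9]
finger_gap: 1.0
gripper_force: 0.0
```

Emit:
apply_moves(
  plan=[
    [0,0,0,0,0,0,1],
    [0,0,0,0,0,0,1],
    [0,0,0,0,0,0,1],
    [0,0,0,0,0,0,1],
    [0,0,0,0,0,0,1],
    [0,0,0,0,0,0,1],
    [0,0,0,0,0,0,1],
    [0,0,0,0,0,0,1],
  ],
  force=60,
)

```text
t: 15.05
tcp_pos: [0.4721, 0.2543, 0.0256]
tool_rot: [0.993, 0.117, 0.001, -0.0]
force: [-0.4, 1.0, 5.6]
finger_gap: 0.246
gripper_force: 60.7
```

Emit:
apply_moves(
  plan=[
    [0,0,-0.01,0,0,0,1],
    [0,0,-0.025,0,0,0,1],
    [0,0,-0.03,0,0,0,1],
    [0,0,-0.03,0,0,0,1],
    [0,0,-0.03,0,0,0,1],
    [0,0,-0.03,0,0,0,1],
    [0,0,-0.015,0,0,0,1],
    [0,0,0,0,0,0,1],
  ],
)

```text
t: 16.05
tcp_pos: [0.4719, 0.2541, 0.1955]
tool_rot: [0.993, 0.117, 0.001, -0.0]
force: [0.5, 0.6, -3.5]
finger_gap: 0.243
gripper_force: 59.6
```

```bash
python3 - <<'E'
from h import *
s=sense();print(s['finger_gap'],s['force'],s['ft_torque']);go(.488,-.2952,.2,-.274)
E
```

```text
0.24291464280291125 [ 0.46718178  0.63557678 -3.45579419] [ 0.01529469  0.0173248  -0.00977008]
tcp [0.4719 0.2541 0.1955] yaw 0.234 tilt [ 0.002  0.    -1.   ] shift [-0.1116  0.5381 -0.0048] turn z 0.508
```

Emit:
apply_moves(
  plan=[
    [-0.003,0.015,0,0,0,0,1],
    [-0.006,0.03,0,0,0,0,1],
    [-0.007,0.034,0,0,0,0,1],
    [-0.007,0.034,0,0,0,0,1],
    [-0.007,0.034,0,0,0,0,1],
    [-0.007,0.034,0,0,0,0,1],
    [-0.007,0.034,0,0,0,0,1],
    [-0.007,0.034,0,0,0,0,1],
  ],
)

```text
t: 17.05
tcp_pos: [0.4783, -0.0018, 0.1934]
tool_rot: [0.993, 0.116, -0.002, -0.0]
force: [0.6, 0.1, -2.3]
finger_gap: 0.242
gripper_force: 59.5
```

Emit:
apply_moves(
  plan=[
    [-0.007,0.034,0,0,0,0,1],
    [-0.007,0.034,0,0,0,0,1],
    [-0.007,0.034,0,0,0,0,1],
    [-0.007,0.034,0,0,0,0,1],
    [-0.007,0.034,0,0,0,0,1],
    [-0.007,0.034,0,0,0,0,1],
    [-0.007,0.034,0,0,0,0,1],
    [-0.006,0.03,0,0,0,0,1],
  ],
)

```text
t: 18.05
tcp_pos: [0.4866, -0.2749, 0.193]
tool_rot: [0.993, 0.116, -0.001, -0.001]
force: [1.1, 0.2, -2.5]
finger_gap: 0.25
gripper_force: 59.5
```

Emit:
apply_moves(
  plan=[
    [-0.004,0.02,0,0,0,0,1],
    [0,0,0,0,0,0.127,1],
    [0,0,0,0,0,0.127,1],
    [0,0,0,0,0,0.127,1],
    [0,0,0,0,0,0.127,1],
    [0,0,0,0,0,0,1],
    [0,0,0,0,0,0,1],
    [0,0,0,0,0,0,1],
  ],
)

```text
t: 19.05
tcp_pos: [0.4889, -0.2938, 0.1946]
tool_rot: [0.991, -0.136, -0.0, -0.0]
force: [0.8, 0.5, -2.6]
finger_gap: 0.241
gripper_force: 59.5
```

```bash
python3 - <<'E'
from h import *
im=snapshot('wrist');cv2.imwrite("pics/w5.png",im[:,:,::-1])
s=sense();print(s['finger_gap'],s['force']);go(.488,-.2952,.121,-.274)
E
```

```text
0.2450592223404401 [-0.69882407  0.69075357 -2.34422326]
tcp [ 0.4889 -0.2938  0.1947] yaw -0.273 tilt [-0.  0. -1.] shift [-0.0005  0.0016  0.0737] turn z 0.001
```

View pics/w5.png

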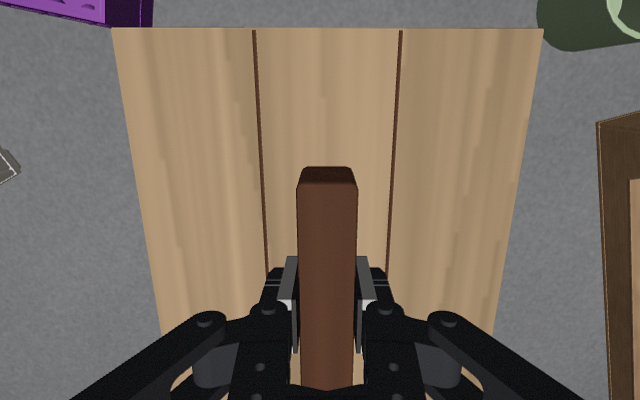

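The lid is held level and in line above the crate, so I'll lower it.

Emit:
apply_moves(
  plan=[
    [0,0.001,0.01,0,0,0,1],
    [0,0,0.015,0,0,0,1],
    [0,0,0.015,0,0,0,1],
    [0,0,0.012,0,0,0,1],
    [0,0,0.008,0,0,0,1],
    [0,0,0.005,0,0,0,1],
    [0,0,0.004,0,0,0,1],
    [0,0,0,0,0,0,1],
  ],
)

```text
t: 20.1
tcp_pos: [0.4888, -0.2948, 0.1258]
tool_rot: [0.991, -0.137, -0.0, -0.0]
force: [0.1, -0.2, -2.9]
finger_gap: 0.246
gripper_force: 59.6
```

Emit:
apply_moves(
  plan=[
    [0,0,0.0015,0,0,0,1],
    [0,0,0.0015,0,0,0,1],
    [0,0,0.001,0,0,0,1],
    [0,0,0,0,0,0,1],
  ],
)

```text
t: 20.6
tcp_pos: [0.4888, -0.2948, 0.1218]
tool_rot: [0.991, -0.137, -0.0, -0.0]
force: [-0.6, -0.4, -2.5]
finger_gap: 0.242
gripper_force: 59.6
```

Emit:
apply_moves(
  plan=[
    [0,0,0.001,0,0,0,1],
    [0,0,0.001,0,0,0,1],
    [0,0,0,0,0,0,1],
  ],
)

```text
t: 20.98
tcp_pos: [0.4888, -0.2949, 0.1206]
tool_rot: [0.991, -0.137, 0.0, 0.0]
force: [-1.9, 1.6, 4.4]
finger_gap: 0.245
gripper_force: 60.6
```

Contact on the rim at the expected height. I'll release and rise.

Emit:
apply_moves(
  plan=[
    [0,0,0,0,0,0,0.4],
    [0,0,0,0,0,0,0.2],
    [0,0,0,0,0,0,-0.4],
    [0,0,0,0,0,0,-1],
    [0,0,0,0,0,0,-1],
    [0,0,0,0,0,0,-1],
    [0,0,0,0,0,0,-1],
  ],
)

```text
t: 21.85
tcp_pos: [0.4888, -0.2948, 0.1198]
tool_rot: [0.991, -0.137, -0.0, -0.0]
force: [-0.1, -0.6, 0.6]
finger_gap: 1.002
gripper_force: 0.0
```

Emit:
apply_moves(
  plan=[
    [0,0,-0.01,0,0,0,-1],
    [0,0,-0.02,0,0,0,-1],
    [0,0,-0.03,0,0,0,-1],
    [0,0,-0.03,0,0,0,-1],
    [0,0,-0.03,0,0,0,-1],
    [0,0,-0.02,0,0,0,-1],
    [0,0,0,0,0,0,-1],
    [0,0,0,0,0,0,-1],
  ],
)

```text
t: 22.85
tcp_pos: [0.4883, -0.2944, 0.2593]
tool_rot: [0.991, -0.137, -0.0, -0.0]
force: [0.6, 0.1, 0.3]
finger_gap: 1.0
gripper_force: 0.0
```

```bash
python3 - <<'E'
from h import *
a=snapshot('scene')
cv2.imwrite("pics/w6.png",a[:,:,::-1])
E
```

```text
(no output)
```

View pics/w6.png

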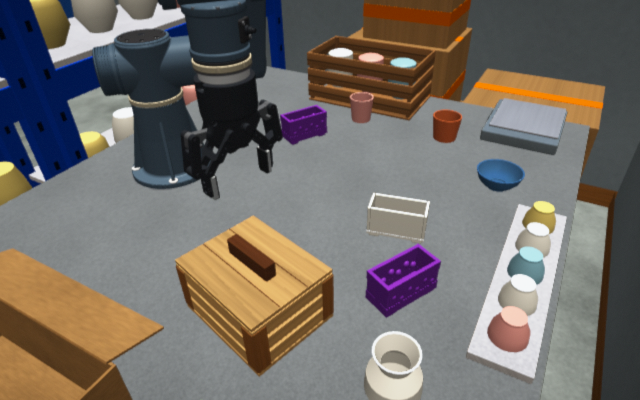

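The lid lies flush and aligned on the crate at about (254,290). The white planter still stands at (398,216), and the gripper is clear.

```bash
python3 -c "
from station import *
print(sign_off())"
```

```text
the job is handed in; nothing more can be done
None
```

The pastel planter stands upright in the crate, the lid is flush and in line on the rim, and the white planter is where it was; I handed the job in at about 23 s, but `sign_off()` gave no verdict.

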